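Clamp a coated test block and hold a gauge probe on its marked spot

ROBOT

A 6-joint arm with a two-finger parallel gripper is mounted at the origin on a cart in front of the work surface, level with it; the furniture and walls round the work are solid. World frame = base frame: x ahead of the robot, y to its left, z up, the work surface at z = 0. Lengths are in m, angles in rad, forces in N, time in s.
With the tool pointing down it reaches from about 0.375 to 0.75 m from the base axis. Payload 9 kg.
Tool frame: the origin (TCP) lies between the finger pads; the fingertips stand 19 mm ahead of it and the grasp point (between the pads) is the TCP; z points along the fingers, y is the line along which they close (so a half turn about z gives the same grasp; the last joint's range is limited). The gripper opens to 85 mm and grips with 20 to 120 N. Pads are 22 mm wide; open, the fingers measure 114 mm over their backs; the gripper's body (76 mm by 85 mm) begins 54 mm behind the grasp point. The pads swing forward as they close: fully open they stand 13 mm farther back than shut.
Start: joints at [-1.556, 0.104, 0.097, 1.564, 0, 1.353], TCP at [0.138, -0.584, 0.25] pointing down, gripper open.
Joint ranges: [-2.99, 2.99], [-0.84, 1.86], [-1.1, 1.16], [-1.84, 2.11], [-1.51, 1.56], [-3.14, 3.14]. Speed limits (rad/s): [2.22, 2.22, 2.57, 3.14, 3.14, 3.14].

INTERFACE

Orientations are given as a 3x3 rotation matrix whose columns are the frame's x, y, z axes.
In Python, from rig import env, vision gives the robot as it stands.
- The arm moves only by the tool arm_command, never from a script. Its argument "increments" is one flat list of numbers, 5 for each row, row after row: the shift along the tool's x, y, z normalised to -1 to 1, where 1 is 0.25 m, then the turn about the tool's z normalised to -1 to 1, where 1 is 2 rad, then the closure, from -1 (fully open) to 1 (shut), so that 0 is half open. In form: [tx, ty, tz, roll, hand, tx, ty, tz, roll, hand, ...]. A call has 1 to 10 rows; each row shifts and turns the commanded pose from where the row before left it, along the tool's axes as they then stand; what a row does not reach is not made up. A row lasts 1/8 s, in which the tool goes at most 62.5 mm and 10.7 degrees, less where a joint would pass 70% of its speed; a pose out of reach is approached as far as the arm can. A call with a number of a shift or a turn outside -1 to 1 is refused whole. A call with a gripper value outside its range is refused whole. The fingers move at their own pace and stop on an object; "newtons" is the grip in N (left out, the last holds). Time passes only in rows, so rows that do not move let the fingers close. It gives the time, the measured TCP pose, the force, the opening and the grip force at its end, in the units of the state.
- env.read_state(): the state, without advancing time (a new reading comes with each control period).
- vision.camera(name): name is "side" or "top"; returns the picture (420x560x3 uint8, red, green, blue); there is no depth.
- vision.camera_info(name): a dict with "camera_matrix" (3x3 intrinsics, pixels), "extrinsics" (4x4, takes a point from world to camera coordinates). Camera axes: x right, y down, z forward; pixel columns grow to the right and rows downward; lengths in m; the calibration is good to about 2 mm. A picture is of the moment at which its call begins. camera_info takes no time and is no camera call.
- env.sign_off(): hands the job in; it is judged then, once.
The state is a dict: "clock": time; "joint_positions": joint angles; "joint_velocities": joint speeds; "joint_efforts": joint torques, N m; "ee_pos": TCP position; "orientation": TCP orientation; "ft_force": force on the tool from outside, world axes, zero at the start; "ft_torque": the same for the moment, N m; "finger_gap": opening from 0.0 (shut) to 1.0 (fully open); "gripper_force": force on a finger pad.
Only numpy, scipy, OpenCV 4.12 (cv2) and the standard library are available. Lean on these libraries where they do the work, as an engineer would, in place of code of your own. Each camera call takes 0.05 s, during which the arm holds its last target. There are 200 camera calls.

TASK

Turn the crank of the blue vise clockwise until its sprung jaw grips the test block firmly against the fixed jaw, then take the yellow gauge probe out of its stand and set its brass tip inside the red ring on the block's sloping face, square to that face, pressing lightly so that the sprung tip goes about halfway in, never hard. Finish while still holding the probe there, with the block still clamped, and do not disturb the bottles, crucible or dish standing around.

Things in the scene. Friction and masses are not known exactly. Their poses are not given: they have to be found in the camera images.
- vise: blue sample vise fixed to the bench, 90 x 250 mm base; origin on the bench below the middle of the clamped work. z up; its y axis runs from the fixed jaw (steel face at y = -20 mm) to the geared crank (axis at y = +140 mm); the jaws' work bed is 18 mm above the bench, jaw tops at 55 mm, gear housing top at 66 mm. At yaw 0 the block's sloping face looks to -x, toward the robot
- jaw: moving jaw of the vise with a rubber-faced pad on springs (4 N/mm, 5 mm travel) on its front; slides along the vise's -y, 15 mm per radian of the crank. With the crank at 0 the pad's face is at y = +50 mm of the vise, so it meets the 40 mm block seated on the fixed jaw at a crank value of 2.0. The gearing holds when the crank is let go. Body frame coincides with the vise's when the crank is at 0
- crank (a joint): angle of the crank in rad, grows clockwise seen from above and closes the jaw; stops at 0 and 2.3. Block clamped with about 12 N at 2.2. It takes 4 to 10 N at the handle to turn and stays where it is left
- crank_handle (a point): middle of the upright black crank handle, a freely spinning sleeve 20 mm in diameter, its lower end 80 mm and its upper end 125 mm above the bench (this point 103 mm); it circles the crank axis at 55 mm radius; steel crank arm below it, top at 79 mm
- crank_axis (a point): point on the crank's vertical axis at the height of the handle's middle (103 mm above the bench)
- test_block: loose pale-grey coated block, 60 (x) x 40 (y, gripped width) mm, standing between the vise jaws; origin in the middle of its underside; its top slopes by 20 degrees, 46 mm high at its -x side and 68 mm at its +x side. About 0.35 kg; its place shifts as the jaw pushes it against the fixed jaw
- spot (a point): centre of the marked spot, a white disc in a red ring (inner diameter 16, outer 20 mm) in the middle of the block's sloping face; z axis = outward normal of that face (leaning 20 degrees to the block's -x side)
- probe: yellow pen-shaped gauge probe, loose, standing upright in its stand; origin on its axis at the underside of its dark collar (30 mm diameter, 5 mm thick), z axis from tip to grip end. Yellow grip 22 mm in diameter from 5 to 70 mm above the origin, black cap to 84 mm; below it an 18 mm barrel down to -34 mm and the brass tip to -46 mm. About 0.12 kg
- probe_grip (a point): point on the probe's axis in the yellow grip, 40 mm above its origin
- tip_point (a point): rounded end of the probe's 7 mm brass tip, 46 mm below the probe's origin when out; moves with the tip
- probe_tip (a joint): how far the sprung tip is pushed into the barrel, m; 0 out, 0.008 fully in; the spring presses with 1.4 N at 0 and 0.7 N more per mm
- stand: square aluminium block fixed to the bench, 64 x 64 x 50 mm, with an upright 23 mm hole in the middle; origin on the bench; the probe hangs in it by its collar, lift it straight up by 50 mm or more
- bottle_red: white reagent bottle with red cap, 59 mm wide, 126 mm high, origin under its middle; leave alone
- dropper: small brown dropper bottle with red bulb, 38 mm wide, 109 mm high, origin under its middle; leave alone
- crucible: white lidded porcelain crucible, 45 mm wide, 43 mm high, origin under its middle; leave alone
- petri: flat clear petri dish, 64 mm wide, 17 mm high, origin under its middle; leave alone
There are look-alikes about, which are no part of the job. What is shaped like the stand but pink is not meant. There is more than one size of the probe; the one meant has the size given above.

How it is judged:
On the way:
1. the block is clamped in the vise with at least 5 N, the probe still in its stand (contact force between jaw and test_block above 5 N and y of test_block in the frame of vise below 0.003 m and distance between probe and stand below 0.06 m), for 0.3 s.
At the end, for the whole second after the job is handed in: Probe held still in the fingers, off the vise: tip within 5 mm of the ring's centre, axis within 8 degrees of the face's normal, sprung tip pushed in 1.5 to 6.8 mm (1.5 to 9 N on the block); the block on the bed against the fixed jaw (within 3 mm), gripped with over 4 N (distance between tip_point and spot below 0.005 m and angle between the z axis of probe and the z axis of spot, either way round below 0.14 rad and contact force between probe and test_block between 1.5 and 9 N and value of joint probe_tip between 0.0015 and 0.0068 m and contact force between the fingers and probe above 2 N and contact force between probe and vise below 0.2 N and linear speed of probe below 0.02 m/s and contact force between jaw and test_block above 4 N and y of test_block in the frame of vise below 0.003 m and z of test_block in the frame of vise below 0.021 m); the arm keeps its last pose, push and grip.
It fails at once if the probe is pressed on the block with more than 18 N (contact force between probe and test_block above 18 N).
It fails at once if a bottle, the crucible or the dish is moved by more than 15 mm or tipped (distance of any of bottle_red, dropper, crucible, petri from where it was at the start of the episode above 0.015 m or angle between any of bottle_red, dropper's own z axis and vertical above 0.3 rad).
It also fails if it takes over 51 s, if anything falls off the work surface, if the arm or the gripper's body presses on something with over 40 N, if the wrist force passes 120 N, or if a joint passes its speed limit or range.

## Working session

There is one attempt and no reset: what is moved stays moved. The work goes in short steps, Python scripts to look and compute and a tool call to move; the robot and the scene stay as the last step left them, time stands still between calls to the robot, and variables do not carry over. Pictures are saved under pics/ and viewed, at most 10 in all, crops included, and the job is handed in when it is done.

Besides the shell and the picture viewer there is one more tool, called after "Emit:" as name(argument=value, ...) on one line, values as JSON. arm_command: Moves the arm, as the interface text tells. Scaled input: -1 to 1 covers 0.25 m each way for a shift and 2 rad each way for a turn. Its arguments: {"type":"object","properties":{"increments":{"type":"array"},"newtons":{"type":"number"}},"required":["increments"]}

```bash
mkdir -p pics; ls
python3 - <<'E'
from rig import env, vision
import cv2, numpy as np
for n in("top","side"):
    im=vision.camera(n); cv2.imwrite(f"pics/{n}0.png",im[...,::-1])
    i=vision.camera_info(n); print(n,np.round(i["camera_matrix"],1).tolist(),np.round(i["extrinsics"],4).tolist())
s=env.read_state(); print(s)
E
```

```text
pics
top [[495.2, 0.0, 279.4], [0.0, 495.2, 215.8], [0.0, 0.0, 1.0]] [[0.0218, -0.9995, 0.0241, 0.0001], [-0.9963, -0.0237, -0.082, 0.5814], [0.0826, -0.0222, -0.9963, 1.2154], [0.0, 0.0, 0.0, 1.0]]
side [[391.2, 0.0, 276.6], [0.0, 391.2, 216.0], [0.0, 0.0, 1.0]] [[0.9403, -0.3403, 0.0004, -0.5158], [-0.1374, -0.3807, -0.9144, 0.1609], [0.3113, 0.8598, -0.4047, 0.7347], [0.0, 0.0, 0.0, 1.0]]
{'clock': 0.1, 'joint_positions': array([-1.55572204e+00,  1.04652950e-01,  9.65519550e-02,  1.56392239e+00,
       -5.79331718e-06,  1.35312713e+00]), 'joint_velocities': array([ 0.00135177, -0.00096827,  0.00228434, -0.00045676, -0.00093813,
       -0.00108968]), 'joint_efforts': array([ 7.30755884e-03, -5.58211005e+01,  5.04716420e+01,  1.32616202e-02,
       -2.47044454e-04,  3.05471403e-06]), 'ee_pos': array([ 0.13840997, -0.58352489,  0.24959496]), 'orientation': array([[ 9.73037280e-01,  2.30647894e-01, -2.42889136e-05],
       [ 2.30647750e-01, -9.73036541e-01,  1.22682662e-03],
       [ 2.59330977e-04, -1.19935022e-03, -9.99999247e-01]]), 'ft_force': array([ 0.61349081, -0.45345979,  0.11223258]), 'ft_torque': array([-0.01421812, -0.00017672,  0.04945798]), 'gripper_force': 0.0, 'finger_gap': 1.0019292532459136}
```

View pics/top0.png

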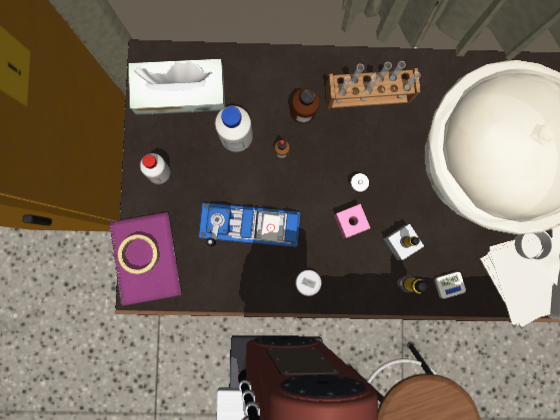

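View pics/side0.png

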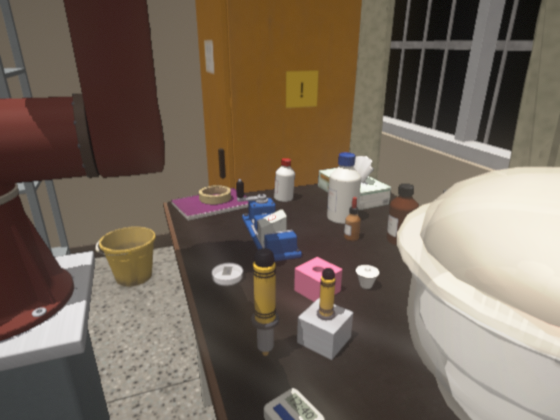

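The top view shows the vise at about (250,225), with the crank handle at (211,242) and its axis at (217,220). The aluminium stand with the small probe is at (404,241), the pink stand at (352,220), and a big look-alike probe at (412,285). In the side view the stand is at (325,325) and the vise at (268,230). I'll enlarge these next.

```bash
cat > h.py <<'E'
import numpy as np, cv2
from rig import env, vision
def cam(n):
    i=vision.camera_info(n); return np.array(i["camera_matrix"]),np.array(i["extrinsics"])
def ray(n,uv):
    K,E=cam(n); R=E[:3,:3]; return -R.T@E[:3,3], R.T@np.linalg.solve(K,[*uv,1.])
def onz(n,uv,z):
    o,d=ray(n,uv); return o+d*(z-o[2])/d[2]
def tri(uvt,uvs):
    a,b=ray("top",uvt),ray("side",uvs); A=np.stack([a[1],-b[1]],1)
    t=np.linalg.lstsq(A,b[0]-a[0],rcond=None)[0]; p,q=a[0]+t[0]*a[1],b[0]+t[1]*b[1]
    return (p+q)/2,np.linalg.norm(p-q)
def proj(n,p):
    K,E=cam(n); c=K@(E[:3,:3]@np.asarray(p)+E[:3,3]); return c[:2]/c[2]
def bgr(n): return vision.camera(n)[...,::-1].copy()
E
python3 - <<'E'
import cv2,numpy as np
t=cv2.imread("pics/top0.png"); s=cv2.imread("pics/side0.png")
def c(im,x,y,w,h,k): return cv2.resize(im[y:y+h,x:x+w],None,fx=k,fy=k,interpolation=cv2.INTER_CUBIC)
a=c(t,190,195,120,60,3.3333333); b=c(t,370,210,120,90,3.333333)
d=c(s,235,170,80,100,3.3333333); e=c(s,240,245,120,120,3.33333)
W=np.zeros((600,800,3),np.uint8)
for im,x,y in((a,0,0),(b,400,0),(d,0,200),(e,400,300)):
    h=min(im.shape[0],600-y); W[y:y+h,x:x+im.shape[1]]=im[:h]
cv2.imwrite("pics/crop0.png",W)
E
```

```text
(no output)
```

View pics/crop0.png

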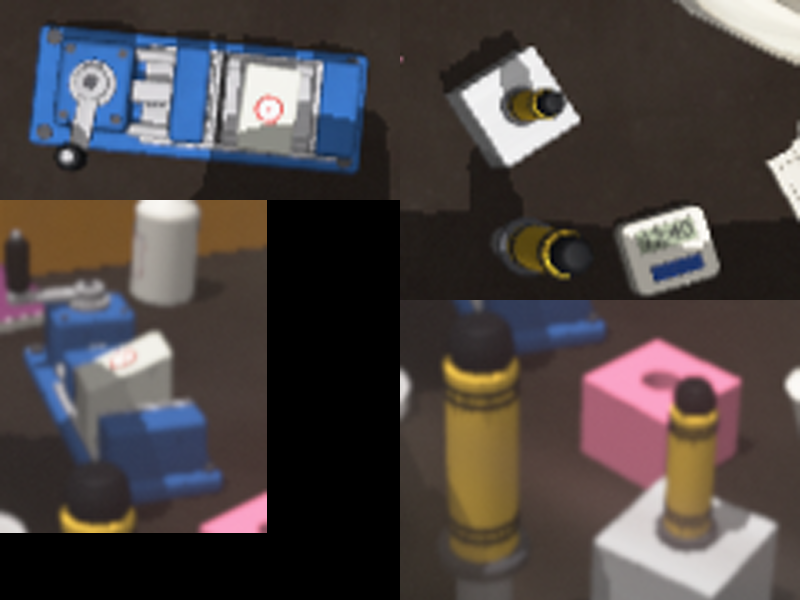

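The crop shows the crank axis at top pixel (217.6,219.6), the handle top at (211,241.5), the spot at (270.4,227.4), the stand top face centred at (406,242), and the probe cap at (414.7,240.9). I'll check these with two views.

Run:
```python
from h import *
np.set_printoptions(precision=4,suppress=True)
print("cams",ray("top",(0,0))[0],ray("side",(0,0))[0])
print("handle tri",tri((211,241.3),(240,180.5)),onz("top",(211,241.3),.125))
print("axis",onz("top",(217.6,219.6),.085), "tri",tri((217.6,219.6),((90)/3.333+235,(283-200)/3.333+170)))
print("spot tri",tri((270.4,227.4),(271.6,217.4)),onz("top",(270.4,227.4),.075))
print("cap tri",tri((414.7,240.9),(327.9,271.5)),onz("top",(414.7,240.9),.134))
f=lambda p:((p[0]-400)/3.3333+370,p[1]/3.3333+210)
c=[onz("top",f(p),.05) for p in((533,47),(580,117),(507,167),(460,95))]
print("stand",np.mean(c,0),[np.linalg.norm(c[i]-c[i-1]) for i in range(4)])
# base corners of vise, plate top ~ 10mm
g=lambda p:(p[0]/3.3333+190,p[1]/3.3333+195)
v=[onz("top",g(p),.010) for p in((40,27),(368,57),(358,172),(32,142))]
print("vise",v,np.mean(v,0),[np.linalg.norm(v[i]-v[i-1]) for i in range(4)])
for a,b in((0,1),(3,2)):
    d=v[a]-v[b]; print("yaw",np.arctan2(-d[0],d[1]))
for n,u in(("red",(150,160)),("drop",(282,148)),("cruc",(360,182)),("petri",(308,283)),("pink",(352,220)),("big",(412,285))): print(n,onz("top",u,.05))
```

```text
cams [0.4789 0.0409 1.2586] [ 0.2784 -0.746   0.4447]
handle tri (array([0.5112, 0.1699, 0.1266]), np.float64(0.0009927886467829754)) [0.5108 0.1702 0.125 ]
axis [0.5636 0.1609 0.085 ] tri (array([0.565 , 0.1606, 0.084 ]), np.float64(0.002794292253076353))
spot tri (array([0.5488, 0.0353, 0.0753]), np.float64(0.0005148721446153157)) [0.5486 0.0353 0.075 ]
cap tri (array([ 0.5228, -0.2965,  0.1292]), np.float64(0.001567233034171598)) [ 0.5219 -0.2947  0.134 ]
stand [ 0.5221 -0.2983  0.05  ] [np.float64(0.06533628035381493), np.float64(0.06164606950121254), np.float64(0.06598110793019617), np.float64(0.06264447742530052)]
vise [array([0.6099, 0.2092, 0.01  ]), array([ 0.593 , -0.0401,  0.01  ]), array([ 0.5056, -0.0341,  0.01  ]), array([0.5226, 0.2122, 0.01  ])] [0.5578 0.0868 0.01  ] [np.float64(0.08728392845990758), np.float64(0.24985000443128697), np.float64(0.08765903453786475), np.float64(0.2468956174394409)]
yaw -0.0675096665874425
yaw -0.06922411566574137
red [0.709  0.3348 0.05  ]
drop [0.7477 0.0111 0.05  ]
cruc [ 0.6676 -0.1837  0.05  ]
petri [ 0.4171 -0.0591  0.05  ]
pink [ 0.5729 -0.1647  0.05  ]
big [ 0.4175 -0.313   0.05  ]
```

The geometry agrees with the given sizes: crank radius 54 mm, spot height 75 mm, stand side 63 mm, vise yaw −0.068. The block sits about 14 mm off the fixed jaw. I'll set out for the handle, first aligning the tool's y with the vise's y.

Emit:
arm_command(increments=[0,0,0,0.075,-0.3,0.086,-0.16,0,0.075,-0.3,0.086,-0.16,0,0,-0.3,0.086,-0.16,0,0,-0.3,0.086,-0.16,0,0,-0.3,0.086,-0.16,0,0,-0.3,0.086,-0.16,0,0,-0.3,0.086,-0.16,0,0,-0.3,0.086,-0.16,0,0,-0.3,0.086,-0.16,0,0,-0.3], newtons=60)

```text
clock: 1.35
ee_pos: [0.3501, -0.2331, 0.2501]
orientation: [[0.998, -0.067, -0.0], [-0.067, -0.998, 0.0], [-0.0, -0.0, -1.0]]
ft_force: [0.3, -0.4, -0.3]
finger_gap: 0.647
gripper_force: 0.0
```

Run:
```python
from h import *
s=env.read_state(); print(s["clock"],s["ee_pos"],s["orientation"],s["joint_positions"])
f=lambda p:((p[0]-400)/3.3333+370,p[1]/3.3333+210)
g=lambda p:((p[0]-400)/3.3333+240,(p[1]-300)/3.3333+245)
print("big cap",tri(f((575,255)),g((483,335))))
```

```text
1.35 [ 0.35012103 -0.23309402  0.2500597 ] [[ 9.97724274e-01 -6.74260414e-02 -3.47082960e-05]
 [-6.74260408e-02 -9.97724275e-01  1.69892476e-05]
 [-3.57748272e-05 -1.46103417e-05 -9.99999999e-01]] [-9.00573764e-01 -4.52207507e-01 -4.01136094e-01  1.62190261e+00
 -1.66472686e-05  2.30849613e+00]
big cap (array([ 0.42219428, -0.29901115,  0.17763736]), np.float64(0.002012903622460462))
```

Emit:
arm_command(increments=[0,0,0,-0.09,-0.3,0,0,0,-0.09,-0.3,0,0,0,-0.09,-0.3,0,0,0,-0.09,-0.3,0,0,0,-0.09,-0.3,0,0,0,-0.09,-0.3,0,0,0,-0.09,-0.3,0,0,0,-0.09,-0.3,0,0,0,-0.09,-0.3,0,0,0,-0.09,-0.3])

```text
clock: 2.6
ee_pos: [0.3495, -0.2343, 0.25]
orientation: [[-0.167, 0.986, -0.0], [0.986, 0.167, 0.0], [0.0, -0.0, -1.0]]
ft_force: [0.1, -0.2, -0.0]
finger_gap: 0.652
gripper_force: 0.0
```

Emit:
arm_command(increments=[0,0,0,-0.09,-0.3,0,0,0,-0.09,-0.3,0,0,0,-0.09,-0.3,0,0,0,-0.09,-0.3,0,0,0,-0.09,-0.3,0,0,0,-0.09,-0.3,0,0,0,-0.09,-0.3,0,0,0,-0.041,-0.3])

```text
clock: 3.6
ee_pos: [0.3495, -0.2343, 0.25]
orientation: [[-0.998, 0.063, -0.0], [0.063, 0.998, 0.0], [0.0, 0.0, -1.0]]
ft_force: [-0.1, 0.6, -0.2]
finger_gap: 0.65
gripper_force: 0.0
```

Emit:
arm_command(increments=[-0.067,0.2065,0,0,-0.3,-0.067,0.2065,0,0,-0.3,-0.067,0.2065,0,0,-0.3,-0.067,0.2065,0,0,-0.3,-0.067,0.2065,0,0,-0.3,-0.067,0.2065,0,0,-0.3,-0.067,0.2065,0,0,-0.3,-0.067,0.2065,0,0,-0.3,0,0,0.1,0,-0.3,0,0,0,0,-0.3])

```text
clock: 4.85
ee_pos: [0.5097, 0.1691, 0.223]
orientation: [[-0.998, 0.066, -0.004], [0.066, 0.998, -0.001], [0.004, -0.001, -1.0]]
ft_force: [0.3, -0.8, 0.3]
finger_gap: 0.649
gripper_force: 0.0
```

Emit:
arm_command(increments=[-0.004,0.003,0.118,0,-0.3,0,0,0.118,0,-0.3,0,0,0.118,0,-0.3,0,0,0.108,0,-0.3,0,0,0,0,-0.3,0,0,0,0,1,0,0,0,0,1,0,0,0,0,1,0,0,0,0,1], newtons=50)

```text
clock: 5.98
ee_pos: [0.5131, 0.1696, 0.112]
orientation: [[-0.998, 0.067, 0.003], [0.067, 0.998, 0.0], [-0.003, 0.001, -1.0]]
ft_force: [-1.3, 1.8, 6.5]
finger_gap: 0.211
gripper_force: 48.7
```

Run:
```python
from h import *
a=bgr("top")[170:290,170:330]; b=bgr("side")[140:290,200:340]
W=np.zeros((450,800,3),np.uint8)
a=cv2.resize(a,None,fx=2.4,fy=2.4,interpolation=2); b=cv2.resize(b,None,fx=2.9,fy=2.9,interpolation=2)
W[:a.shape[0],:a.shape[1]]=a; W[:b.shape[0],390:390+b.shape[1]]=b
cv2.imwrite("pics/g1.png",W); print(env.read_state())
```

```text
{'clock': 6.075, 'joint_positions': array([ 7.69176671e-02, -6.02974606e-02, -3.20718838e-01,  1.30731123e+00,
        2.35348512e-04,  1.43537587e-01]), 'joint_velocities': array([ 0.00066732, -0.0017337 ,  0.00041588, -0.00015028,  0.00051679,
       -0.00091902]), 'joint_efforts': array([-8.90470482e-01, -4.31480742e+01,  4.64937150e+01, -5.90877123e-01,
       -4.24811281e-01, -1.94898392e-03]), 'ee_pos': array([0.51309467, 0.16959549, 0.11201155]), 'orientation': array([[-9.97777185e-01,  6.65692729e-02,  3.03657438e-03],
       [ 6.65709967e-02,  9.97781580e-01,  4.70074358e-04],
       [-2.99854547e-03,  6.71177252e-04, -9.99995279e-01]]), 'ft_force': array([-2.4457707 ,  1.56425346,  6.78913688]), 'ft_torque': array([ 0.24191343,  0.25768933, -0.01477916]), 'gripper_force': 48.66595573257655, 'finger_gap': 0.21737820244947925}
```

View pics/g1.png

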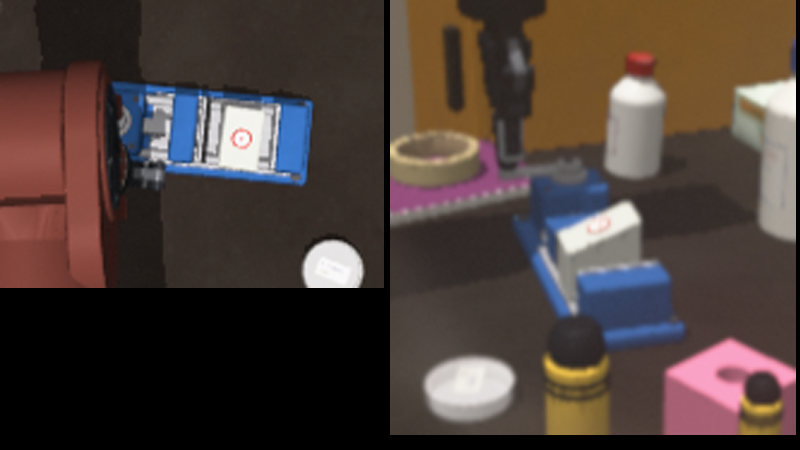

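The side view shows the fingers closed round the handle at (510,150), and the petri dish and bottles are undisturbed. Next, the crank arc in tool axes.

Run:
```python
from h import *
c=np.array([.5665,.1606]); T=np.array([[-.998,.067],[.067,.998]])
a=np.radians(170.5)-np.linspace(0,2.2,23)
p=c+.055*np.stack([np.cos(a),np.sin(a)],1); print(p[[0,10,-1]])
print(np.round(np.diff(p,axis=0)@T.T/.25,3).tolist())
```

```text
[[0.51225429 0.16967762]
 [0.54482947 0.21115085]
 [0.60576288 0.19911527]]
[[-0.003, 0.022], [-0.005, 0.021], [-0.008, 0.021], [-0.01, 0.02], [-0.011, 0.019], [-0.013, 0.018], [-0.015, 0.016], [-0.017, 0.015], [-0.018, 0.013], [-0.019, 0.011], [-0.02, 0.009], [-0.021, 0.007], [-0.021, 0.005], [-0.022, 0.003], [-0.022, 0.0], [-0.022, -0.002], [-0.022, -0.004], [-0.021, -0.006], [-0.02, -0.008], [-0.02, -0.01], [-0.018, -0.012], [-0.017, -0.014]]
```

Emit:
arm_command(increments=[0,0,-0.01,0,1,-0.003,0.022,0,0,1,-0.005,0.021,0,0,1,-0.008,0.021,0,0,1,-0.01,0.02,0,0,1,-0.011,0.019,0,0,1,-0.013,0.018,0,0,1,-0.015,0.016,0,0,1,-0.017,0.015,0,0,1])

```text
clock: 7.2
ee_pos: [0.534, 0.207, 0.1121]
orientation: [[-0.998, 0.066, -0.002], [0.066, 0.998, 0.001], [0.002, 0.001, -1.0]]
ft_force: [-7.0, 2.0, 0.0]
finger_gap: 0.216
gripper_force: 51.7
```

Emit:
arm_command(increments=[-0.018,0.013,0,0,1,-0.019,0.011,0,0,1,-0.02,0.009,0,0,1,-0.021,0.007,0,0,1,-0.021,0.005,0,0,1,-0.022,0.003,0,0,1,-0.022,0,0,0,1,-0.022,-0.002,0,0,1])

```text
clock: 8.2
ee_pos: [0.5765, 0.2177, 0.1122]
orientation: [[-0.998, 0.064, -0.001], [0.064, 0.998, 0.006], [0.001, 0.006, -1.0]]
ft_force: [-3.2, 11.9, -2.8]
finger_gap: 0.213
gripper_force: 51.4
```

Emit:
arm_command(increments=[-0.022,-0.004,0,0,1,-0.021,-0.006,0,0,1,-0.02,-0.008,0,0,1,-0.02,-0.01,0,0,1,-0.018,-0.012,0,0,1,0,0,0,0,1])

```text
clock: 8.95
ee_pos: [0.6003, 0.2077, 0.1122]
orientation: [[-0.998, 0.063, -0.002], [0.063, 0.998, 0.009], [0.002, 0.009, -1.0]]
ft_force: [-5.9, 19.4, -1.1]
finger_gap: 0.217
gripper_force: 51.8
```

Run:
```python
from h import *
a=bgr("top")[190:260,190:310]; b=bgr("side")[150:270,220:330]
W=np.zeros((480,800,3),np.uint8)
a=cv2.resize(a,None,fx=3.3333,fy=3.33333,interpolation=2); b=cv2.resize(b,None,fx=3.6,fy=3.6,interpolation=2)
W[:a.shape[0],:a.shape[1]]=a; W[:b.shape[0],402:402+b.shape[1]]=b
cv2.imwrite("pics/g2.png",W)
```

```text
(no output)
```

View pics/g2.png

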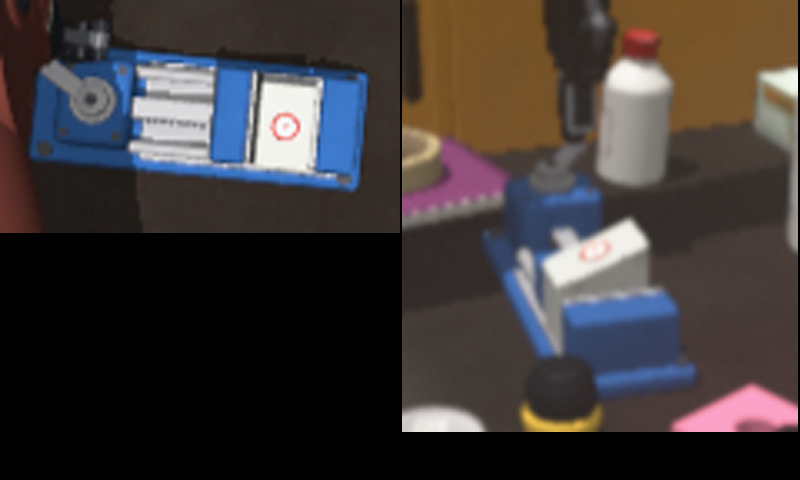

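The picture shows the jaw touching the block, with the spot at top pixel (275.8,227.8). I'll check the block's y in the vise frame.

Run:
```python
from h import *
f=lambda p:(p[0]/3.3333+190,p[1]/3.3333+190)
s=onz("top",f((286,126)),.075); print(s,tri(f((286,126)),((595-402)/3.6+220,250/3.6+150)))
u=np.array([.068,.998]); ax=onz("top",f((92,99)),.085); print("axis",ax,"dist",(s-ax)[:2]@u)
for x in(318,322): print("fixedjaw edge",(onz("top",f((x,80)),.055)-ax)[:2]@u)
print("block right edge top",(onz("top",f((314,80)),.085)-ax)[:2]@u, "pad", (onz("top",f((252,75)),.055)-ax)[:2]@u)
```

```text
[0.54793005 0.02238861 0.075     ] (array([0.54860458, 0.02216926, 0.07565925]), np.float64(0.0014953751259754763))
axis [0.56336255 0.16088826 0.085     ] dist -0.13927206295991787
fixedjaw edge -0.15980269204529954
fixedjaw edge -0.1627222435244947
block right edge top -0.1561011515661773 pad -0.11134151602809533
```

Emit:
arm_command(increments=[-0.013,-0.009,0,0,1,-0.013,-0.011,0,0,1,0,0,0,0,1,0,0,0,0,1])

```text
clock: 9.55
ee_pos: [0.6013, 0.2069, 0.112]
orientation: [[-0.998, 0.059, -0.011], [0.059, 0.998, 0.016], [0.012, 0.015, -1.0]]
ft_force: [-30.5, 39.6, 11.6]
finger_gap: 0.214
gripper_force: 53.5
```

Resistance jumped to 50 N with little motion, so the crank is at its stop with the block fully clamped. I'll relax, release and lift.

Emit:
arm_command(increments=[0.013,0.011,0,0,1,0.01,0.015,0,0,1,0,0,0,0,-0.3,0,0,0,0,-0.3,0,0,0,0,-0.3,0,0,-0.15,0,-0.3,0,0,-0.2,0,-0.3,0,0,-0.2,0,-0.3,0,0,0,0,-0.3])

```text
clock: 10.68
ee_pos: [0.6045, 0.2043, 0.2552]
orientation: [[-0.998, 0.067, 0.008], [0.067, 0.998, 0.001], [-0.008, 0.001, -1.0]]
ft_force: [0.7, 0.0, 0.0]
finger_gap: 0.651
gripper_force: 0.0
```

Emit:
arm_command(increments=[0.0194,-0.2023,0,0,-0.3,0.0194,-0.2023,0,0,-0.3,0.0194,-0.2023,0,0,-0.3,0.0194,-0.2023,0,0,-0.3,0.0194,-0.2023,0,0,-0.3,0.0194,-0.2023,0,0,-0.3,0.0194,-0.2023,0,0,-0.3,0.0194,-0.2023,0,0,-0.3,0.0194,-0.2023,0,0,-0.3,0.0194,-0.2023,0,0,-0.3])

```text
clock: 11.92
ee_pos: [0.5194, -0.2988, 0.249]
orientation: [[-0.998, 0.067, -0.0], [0.067, 0.998, 0.0], [0.0, 0.0, -1.0]]
ft_force: [0.6, 0.4, 0.7]
finger_gap: 0.649
gripper_force: 0.0
```

Emit:
arm_command(increments=[0,0,0,0,-0.3])

```text
clock: 12.05
ee_pos: [0.5188, -0.3003, 0.2484]
orientation: [[-0.997, 0.071, -0.001], [0.071, 0.997, 0.0], [0.001, 0.0, -1.0]]
ft_force: [-0.0, -0.3, 0.7]
finger_gap: 0.653
gripper_force: 0.0
```

Run:
```python
from h import *
t=bgr("top"); s=bgr("side"); st=env.read_state(); print(st["ee_pos"],st["clock"])
a=t[190:260,190:310]; b=s[220:360,235:365]
W=np.zeros((600,800,3),np.uint8)
a=cv2.resize(a,None,fx=3.3333,fy=3.33333,interpolation=2); b=cv2.resize(b,None,fx=3,fy=3,interpolation=2)
W[:a.shape[0],:a.shape[1]]=a; W[:b.shape[0],402:402+b.shape[1]]=b
cv2.imwrite("pics/g3.png",W)
# handle dark cap
print("expected handle px at stop", proj("top",(.6013,.2069,.125)))
```

```text
[ 0.51970803 -0.29726835  0.24900158] 12.15
expected handle px at stop [196.28012628 201.44502889]
```

View pics/g3.png

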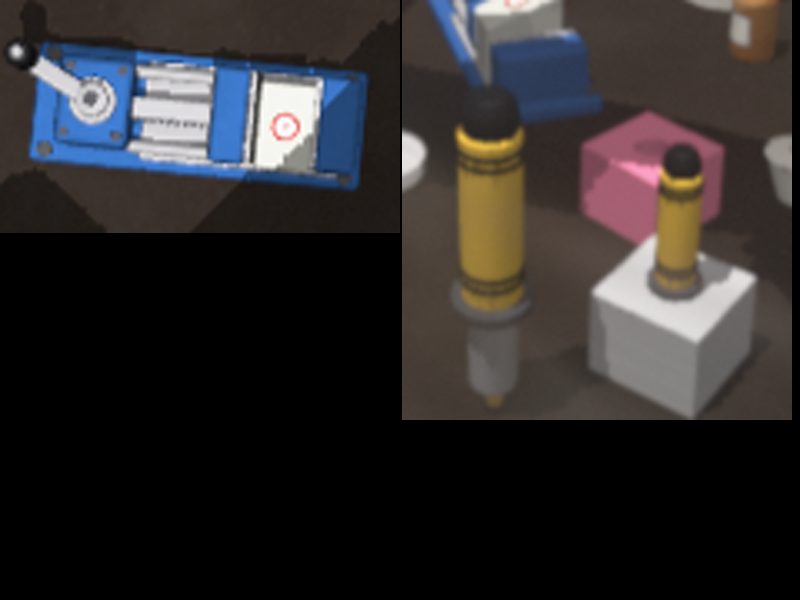

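The handle is at top pixel (196,206.5), which is about 11 mm short of the tool. It slipped along the pads, so the crank is only at about 2.0. I'll go back and grip with the closing line along the tangent, so the push is positive.

Run:
```python
from h import *
h=onz("top",(196.1,206.3),.125); a=onz("top",(217.6,219.7),.085); h0=onz("top",(211,241.3),.125)
A=lambda p:np.degrees(np.arctan2(*(p-a)[1::-1]))
print(h,a,np.linalg.norm((h-a)[:2]),A(h),A(h0))
```

```text
[0.59010501 0.20691345 0.125     ] [0.56336324 0.16088894 0.085     ] 0.05322948664442802 59.84199128190183 169.9377754496255
```

Emit:
arm_command(increments=[0,0.22,0,0,-0.3,0,0.22,0,0,-0.3,0,0.22,0,0,-0.3,0,0.22,0,0,-0.3,0,0.22,0,0,-0.3,0,0.22,0,0,-0.3,0,0.22,0,0,-0.3,0,0.22,0,0,-0.3,0,0.22,0,0,-0.3,0,0,0,-0.087,-0.3])

```text
clock: 13.4
ee_pos: [0.5517, 0.2017, 0.2494]
orientation: [[-0.993, -0.115, -0.0], [-0.115, 0.993, 0.001], [0.0, 0.001, -1.0]]
ft_force: [-0.7, -0.3, 0.1]
finger_gap: 0.65
gripper_force: 0.0
```

Emit:
arm_command(increments=[0,0,0,-0.087,-0.3,0,0,0,-0.087,-0.3,0,0,0,-0.087,-0.3,0,0,0,-0.087,-0.3,0,0,0,-0.087,-0.3,0,0,0,0,-0.3])

```text
clock: 14.15
ee_pos: [0.5524, 0.198, 0.2497]
orientation: [[-0.559, -0.829, -0.0], [-0.829, 0.559, 0.0], [-0.0, 0.0, -1.0]]
ft_force: [-0.5, -0.2, -0.2]
finger_gap: 0.651
gripper_force: 0.0
```

Emit:
arm_command(increments=[-0.114,-0.105,0,0,-0.3,0,0,0.139,0,-0.3,0,0,0.139,0,-0.3,0,0,0.139,0,-0.3,0,0,0.138,0,-0.3,0,0,0,0,-0.3,0,0,0,0,1,0,0,0,0,1,0,0,0,0,1,0,0,0,0,1], newtons=60)

```text
clock: 15.4
ee_pos: [0.5918, 0.2063, 0.1134]
orientation: [[-0.56, -0.829, 0.003], [-0.829, 0.56, 0.001], [-0.002, -0.002, -1.0]]
ft_force: [-2.5, 0.0, 5.1]
finger_gap: 0.215
gripper_force: 58.5
```

Emit:
arm_command(increments=[0,-0.012,-0.005,0,1,0,-0.012,0,0,1,0,-0.012,0,0,1,0.001,-0.012,0,0,1,0.002,-0.008,0,0,1,0,0,0,0,1])

```text
clock: 16.15
ee_pos: [0.5965, 0.203, 0.1132]
orientation: [[-0.555, -0.832, -0.01], [-0.832, 0.555, 0.01], [-0.002, 0.013, -1.0]]
ft_force: [-30.3, 23.5, 16.5]
finger_gap: 0.209
gripper_force: 61.2
```

Emit:
arm_command(increments=[0,0,-0.012,0,1,0,-0.01,0,0,1,0,0,0,0,1])

```text
clock: 16.52
ee_pos: [0.5966, 0.2027, 0.1135]
orientation: [[-0.555, -0.832, -0.015], [-0.832, 0.554, 0.011], [-0.001, 0.019, -1.0]]
ft_force: [-30.7, 30.5, 3.7]
finger_gap: 0.21
gripper_force: 61.1
```

A hard stop: 5 N more force moved it only 0.3 mm. I'll release and lift, then return the yaw.

Emit:
arm_command(increments=[0,0.02,0,0,1,0,0.016,0,0,1,0,0,0,0,-0.3,0,0,0,0,-0.3,0,0,0,0,-0.3,0,0,-0.15,0,-0.3,0,0,-0.2,0,-0.3,0,0,-0.2,0,-0.3,0,0,0,0.087,-0.3,0,0,0,0.087,-0.3])

```text
clock: 17.77
ee_pos: [0.5973, 0.2007, 0.2542]
orientation: [[-0.812, -0.583, 0.002], [-0.583, 0.812, -0.0], [-0.002, -0.001, -1.0]]
ft_force: [-0.2, -0.3, 0.2]
finger_gap: 0.653
gripper_force: 0.0
```

Emit:
arm_command(increments=[0,0,0,0.087,-0.3,0,0,0,0.087,-0.3,0,0,0,0.087,-0.3,0,0,0,0.087,-0.3,0,-0.2,0,0,-0.3,0,-0.2,0,0,-0.3,0,-0.2,0,0,-0.3,0,-0.2,0,0,-0.3])

```text
clock: 18.77
ee_pos: [0.5832, -0.0004, 0.2534]
orientation: [[-0.998, 0.067, 0.001], [0.067, 0.998, -0.001], [-0.001, -0.0, -1.0]]
ft_force: [0.7, -0.1, -0.0]
finger_gap: 0.651
gripper_force: 0.0
```

Emit:
arm_command(increments=[0,-0.2,0,0,-0.3,0,-0.2,0,0,-0.3,0,-0.2,0,0,-0.3,0,-0.2,0,0,-0.3,0,-0.2,0,0,-0.3,0,0,0,0,-0.3])

```text
clock: 19.52
ee_pos: [0.5659, -0.2516, 0.2527]
orientation: [[-0.997, 0.071, -0.0], [0.071, 0.997, -0.001], [0.0, -0.001, -1.0]]
ft_force: [0.1, 0.2, 0.5]
finger_gap: 0.648
gripper_force: 0.0
```

Run:
```python
from h import *
t=bgr("top"); st=env.read_state(); print(st["ee_pos"],st["clock"])
g=t[190:235,180:215].astype(int); m=(g.max(2)<45)
a=t[190:260,190:310]
cv2.imwrite("pics/g4.png",cv2.resize(a,None,fx=4,fy=4,interpolation=2))
```

```text
[ 0.56615134 -0.24974294  0.25286338] 19.575
```

View pics/g4.png

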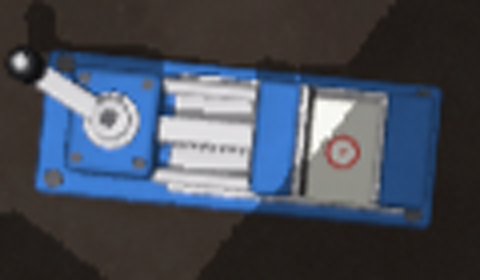

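The handle is at crop (24,65), so top pixel (196,206.3): unchanged, as expected at a stop. To confirm, I'll compare the jaw-to-pad spacing before and after (spring compression).

Run:
```python
from h import *
t1=bgr("top"); t0=cv2.imread("pics/top0.png")
M=cv2.getRotationMatrix2D((250,225),0,1)
# rectify along the vise axis at z=.055
a=np.array([.5634,.1609]);u=np.array([.068,.998]);w=np.array([.998,-.068])
for nm,t in(("t0",t0),("t1",t1)):
    ys=np.arange(90,10,-1.0); P=[]
    for y in ys:
        row=[proj("top",[*(a+u*(y-140)/1000+w*x/1000),.055]) for x in np.arange(2,22,4)]
        P.append(row)
    P=np.float32(P); v=cv2.remap(t,P[...,0],P[...,1],cv2.INTER_CUBIC).mean(1).astype(int)
    print(nm); print(" ".join(f"{int(y)}:{b}/{r}" for y,(b,g,r) in zip(ys,v)))
```

```text
t0
90:186/185 89:188/188 88:186/187 87:172/165 86:153/119 85:142/69 84:153/45 83:174/47 82:190/55 81:195/58 80:195/59 79:195/58 78:195/58 77:195/59 76:196/59 75:197/59 74:198/59 73:198/59 72:199/59 71:199/60 70:200/61 69:201/60 68:201/60 67:202/61 66:204/61 65:202/60 64:196/57 63:186/53 62:166/55 61:140/62 60:128/86 59:142/126 58:167/163 57:176/175 56:170/169 55:176/175 54:195/193 53:189/188 52:140/139 51:78/79 50:45/46 49:49/50 48:82/82 47:132/131 46:182/180 45:216/215 44:223/222 43:220/218 42:218/216 41:218/217 40:214/212 39:198/197 38:170/168 37:143/141 36:132/131 35:143/145 34:169/174 33:199/206 32:224/230 31:237/243 30:240/246 29:239/244 28:238/243 27:238/243 26:238/243 25:237/243 24:238/243 23:236/242 22:230/241 21:223/239 20:219/239 19:220/241 18:222/244 17:222/245 16:220/244 15:221/244 14:225/244 13:228/244 12:231/244 11:231/244
t1
90:192/191 89:194/193 88:199/198 87:202/201 86:202/201 85:199/198 84:198/197 83:198/197 82:198/197 81:199/197 80:198/197 79:197/196 78:196/195 77:195/195 76:195/194 75:195/194 74:195/193 73:194/193 72:193/192 71:193/192 70:193/192 69:193/192 68:193/192 67:193/192 66:192/191 65:192/191 64:192/190 63:191/190 62:191/190 61:188/187 60:178/177 59:158/158 58:138/130 57:130/94 56:140/65 55:162/51 54:183/51 53:197/57 52:203/60 51:203/61 50:202/60 49:202/61 48:203/61 47:203/61 46:204/61 45:205/61 44:205/62 43:206/62 42:206/62 41:207/63 40:208/63 39:209/63 38:209/63 37:210/63 36:209/63 35:203/59 34:192/56 33:171/59 32:147/72 31:135/100 30:154/146 29:193/193 28:210/211 27:181/182 26:128/128 25:84/85 24:74/77 23:106/111 22:160/167 21:211/217 20:238/244 19:245/249 18:245/250 17:242/247 16:239/244 15:235/240 14:231/235 13:223/228 12:213/221 11:203/214
```

The pad spring is compressed by about 4.2 mm, so the crank is at roughly 2.28 and the block is gripped with about 17 N. Now the probe.

Emit:
arm_command(increments=[0.163,-0.2,0,0,-0.3,0,0,0.16,0,-0.3,0,0,0.16,0,-0.3,0,0,0.16,0,-0.3,0,0,0.084,0,-0.3,0,0,0.08,0,-0.3,0,0,0,0,-0.3], newtons=25)

```text
clock: 20.5
ee_pos: [0.5236, -0.2924, 0.0906]
orientation: [[-0.998, 0.066, -0.002], [0.066, 0.998, 0.001], [0.002, 0.001, -1.0]]
ft_force: [-1.0, 0.0, 0.3]
finger_gap: 0.648
gripper_force: 0.0
```

Emit:
arm_command(increments=[0,0,0,0,1,0,0,0,0,1,0,0,0,0,1,0,0,0,0,1])

```text
clock: 21.0
ee_pos: [0.5247, -0.2943, 0.0931]
orientation: [[-0.998, 0.067, 0.002], [0.067, 0.998, -0.001], [-0.002, -0.001, -1.0]]
ft_force: [-0.4, 0.9, 6.3]
finger_gap: 0.247
gripper_force: 26.9
```

Emit:
arm_command(increments=[0,0,-0.048,0,1,0,0,-0.048,0,1,0,0,0,0,1,0.02,0,0,0,1,0.02,0,0,0,1,0.02,0,0,0,1,0.02,0,0,0,1,0.02,0,0,0,1,0.012,0,0,0,1,0,0,0,0,1], newtons=20)

```text
clock: 22.25
ee_pos: [0.4957, -0.292, 0.1157]
orientation: [[-0.998, 0.067, -0.0], [0.067, 0.998, -0.0], [0.0, -0.0, -1.0]]
ft_force: [1.9, -3.5, -1.4]
finger_gap: 0.248
gripper_force: 27.2
```

Run:
```python
from h import *
s=bgr("side"); t=bgr("top")
a=cv2.resize(s[200:360,230:370],None,fx=3.5,fy=3.5,interpolation=2); b=cv2.resize(t[200:300,360:460],None,fx=3,fy=3,interpolation=2)
W=np.zeros((560,800,3),np.uint8); W[:560,:490]=a; W[:300,495:795]=b
cv2.imwrite("pics/g5.png",W)
```

```text
(no output)
```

View pics/g5.png

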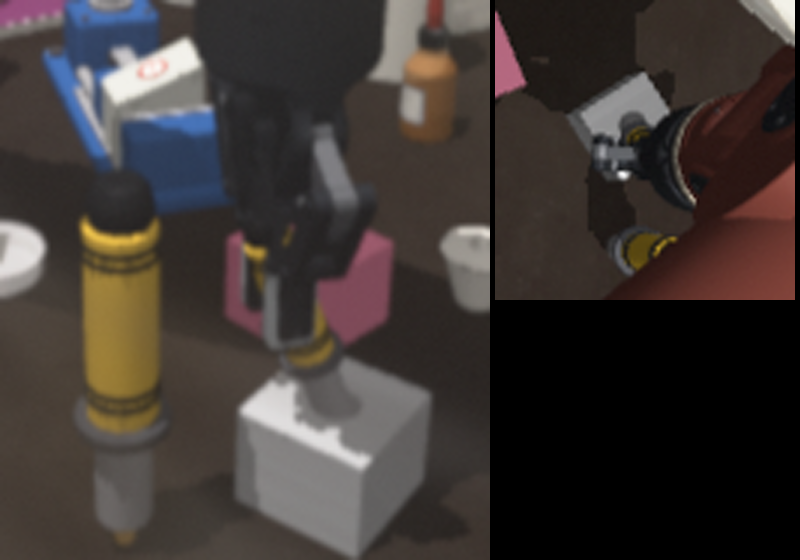

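The probe leans cleanly in the hole (side crop, collar at about (310,350)) with little force. I'll lift it out and measure the lean in free air.

Emit:
arm_command(increments=[0,0,-0.1,0,1,0,0,-0.15,0,1,0,0,-0.2,0,1,0,0.1,-0.1,0,1,0,0.2,0,0,1,0,0.2,0,0,1,0,0.2,0,0,1,0,0,0,0,1], newtons=30)

```text
clock: 23.35
ee_pos: [0.5071, -0.1137, 0.253]
orientation: [[-0.998, 0.063, -0.002], [0.063, 0.998, 0.002], [0.002, 0.001, -1.0]]
ft_force: [0.4, -1.0, -0.8]
finger_gap: 0.25
gripper_force: 29.8
```

Run:
```python
from h import *
s=bgr("side"); st=env.read_state(); p=st["ee_pos"]; print(p,st["clock"],proj("side",p))
x,y=proj("side",p-[0,0,.03]).astype(int); x0=max(x-70,0); y0=max(y-80,0); print(x0,y0)
cv2.imwrite("pics/g6.png",cv2.resize(s[y0:y0+150,x0:x0+140],None,fx=4,fy=4,interpolation=2))
```

```text
[ 0.50723506 -0.11545137  0.25290335] 23.4 [276.84885592 161.6144916 ]
206 97
```

View pics/g6.png

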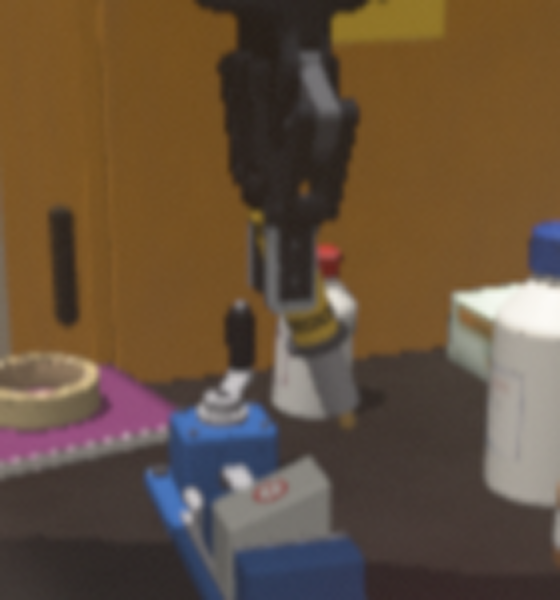

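The picture shows the brass tip at crop (347,425), so side pixel (292.8,203.3), and the collar at about (318,345). I'll intersect these with the tool's x–z plane.

```bash
cat >> h.py <<'E'
def inplane(uv,p,tx,ty):
    o,d=ray("side",uv); q=o+d*((p-o)@ty)/(d@ty); r=q-p
    return q,np.array([r@tx,r[2]])
E
python3 - <<'E'
from h import *
p=np.array([.50723,-.11545,.2529]); tx=np.array([-.998,.067,0]); ty=np.array([.067,.998,0])
q,r=inplane((206+347/4,97+427/4),p,tx,ty); print("tip",q,r,np.linalg.norm(r),np.degrees(np.arctan2(-r[0],-r[1])))
q2,r2=inplane((206+318/4,97+343/4),p,tx,ty); print("collar",q2,r2,np.linalg.norm(r2)); d=r-r2; print(np.degrees(np.arctan2(-d[0],-d[1])),np.linalg.norm(d))
E
```

```text
tip [ 0.53822802 -0.11753103  0.16913822] [-0.03107545 -0.08376178] 0.08934046992511073 20.35475061333356
collar [ 0.5236105  -0.11654969  0.2119923 ] [-0.01642141 -0.0409077 ] 0.0440806431868331
18.8782232678049 0.04529031548461892
```

Lean is about 20° and the lengths check (45 mm collar to tip). I'll go to a hover 20 mm off the spot along the normal.

Emit:
arm_command(increments=[0.0065,0.14,0,0,1,0.0065,0.14,0,0,1,0.0065,0.14,0,0,1,0.0065,0.14,0,0,1,0,0,0.1,0,1,0,0,0.1,0,1,0,0,0.06,0,1,0,0,0.04,0,1,0,0,0,0,1,0,0,0,0,1], newtons=40)

```text
clock: 24.65
ee_pos: [0.511, 0.0227, 0.1791]
orientation: [[-0.998, 0.067, 0.001], [0.067, 0.998, -0.0], [-0.001, -0.0, -1.0]]
ft_force: [-0.6, -1.1, -0.6]
finger_gap: 0.245
gripper_force: 39.3
```

Run:
```python
from h import *
s=bgr("side"); t=bgr("top"); cv2.imwrite("pics/s7.png",s); cv2.imwrite("pics/t7.png",t)
st=env.read_state(); p=st["ee_pos"]; print(p,st["clock"]); 
x,y=proj("side",(.545,.023,.09)).astype(int); print(x,y)
x0,y0=x-40,y-50
a=cv2.resize(s[y0:y0+75,x0:x0+80],None,fx=8,fy=8,interpolation=2)
cv2.imwrite("pics/g7.png",a); print(x0,y0)
for n,im in(("side",s),("top",t)):
    b,g,r=[im[...,i].astype(int) for i in range(3)]
    m=((r-g>50)&(r-b>40)); m2=np.zeros_like(m); u,v=proj(n,(.548,.022,.075)).astype(int); m2[v-9:v+9,u-9:u+9]=1
    ys,xs=np.where(m&m2); print(n,len(xs),xs.min() if len(xs) else 0,xs.max() if len(xs) else 0,ys.min() if len(xs) else 0,ys.max() if len(xs) else 0,xs.mean(),ys.mean())
```

```text
[0.5110126  0.02277221 0.17913865] 24.75
271 213
231 163
side 0 0 0 0 0 nan nan
top 324 266 283 218 235 274.5 226.5<stdin>:11: RuntimeWarning: Mean of empty slice.
  ret = ret.dtype.type(ret / rcount)
```

View pics/g7.png

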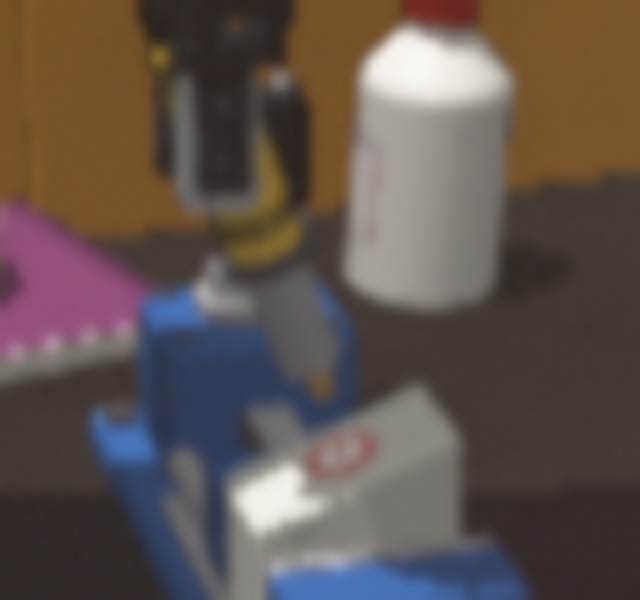

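The tip end is at crop (322,396) and the ring centre at (341,453). Because both come from the same view, calibration bias mostly cancels.

Run:
```python
from h import *
np.set_printoptions(precision=4,suppress=True)
p=np.array([.51101,.02277,.17914]); tx=np.array([-.998,.067,0]); ty=np.array([.067,.998,0])
q,r=inplane((231+322/8,163+396/8),p,tx,ty); print("tip",q,r,np.linalg.norm(r),np.degrees(np.arctan2(-r[0],-r[1])))
n=np.array([-.342*.998,.342*.067,.94])
for nm,s in(("side",onz("side",(231+341/8,163+453/8),.075)),("top",onz("top",(275.8,227.8),.075)),("side z.0757",onz("side",(231+341/8,163+453/8),.0757))):
    d=s-q; h=-(d@n); lat=d+h*n; print(nm,s,"h",h,"lat tx,ty",lat@tx,lat@ty,lat[2])
```

```text
tip [0.5432 0.0206 0.0944] [-0.0323 -0.0847] 0.09066703860221145 20.87663128166076
side [0.5495 0.0225 0.075 ] h 0.02036380894095508 lat tx,ty 0.0008156258322693305 0.002263206804354061 -0.00028328149249656764
top [0.5479 0.0224 0.075 ] h 0.01982017211362175 lat tx,ty 0.0022191917433622946 0.002095141778342769 -0.0007943001101899487
side z.0757 [0.549  0.021  0.0757] h 0.019563953671073796 lat tx,ty 0.0009567219604531522 0.0007767790261512841 -0.0003351454461849382
```

Emit:
arm_command(increments=[0.004,0.007,0,0,1,-0.0058,0,0.016,0,1,-0.0058,0,0.016,0,1,-0.0058,0,0.016,0,1,-0.0058,0,0.016,0,1,0,0,0,0,1,0,0,0,0,1])

```text
clock: 25.62
ee_pos: [0.5155, 0.0243, 0.1623]
orientation: [[-0.998, 0.067, 0.0], [0.067, 0.998, -0.0], [-0.0, -0.0, -1.0]]
ft_force: [0.4, -0.1, -1.6]
finger_gap: 0.247
gripper_force: 39.3
```

Emit:
arm_command(increments=[-0.0014,0,0.0038,0,1,-0.0014,0,0.0038,0,1,0,0,0,0,1])

```text
clock: 26.0
ee_pos: [0.5162, 0.0243, 0.1603]
orientation: [[-0.998, 0.067, -0.0], [0.067, 0.998, -0.0], [0.0, -0.0, -1.0]]
ft_force: [0.7, 0.7, -1.0]
finger_gap: 0.247
gripper_force: 39.3
```

Emit:
arm_command(increments=[-0.0014,0,0.0038,0,1,-0.0014,0,0.0038,0,1,0,0,0,0,1])

```text
clock: 26.38
ee_pos: [0.5169, 0.0243, 0.1585]
orientation: [[-0.998, 0.067, -0.0], [0.067, 0.998, -0.0], [0.0, -0.0, -1.0]]
ft_force: [0.1, -0.4, -0.3]
finger_gap: 0.244
gripper_force: 39.3
```

Emit:
arm_command(increments=[-0.0014,0,0.0038,0,1,-0.0007,0,0.0019,0,1,0,0,0,0,1])

```text
clock: 26.75
ee_pos: [0.5174, 0.0242, 0.1571]
orientation: [[-0.998, 0.067, -0.0], [0.067, 0.998, -0.0], [0.0, -0.0, -1.0]]
ft_force: [-0.8, 0.2, 0.1]
finger_gap: 0.246
gripper_force: 39.3
```

Emit:
arm_command(increments=[0,0,0,0,1])

```text
clock: 26.88
ee_pos: [0.5174, 0.0242, 0.1572]
orientation: [[-0.998, 0.067, 0.0], [0.067, 0.998, -0.0], [-0.0, -0.0, -1.0]]
ft_force: [-1.1, 0.4, 0.4]
finger_gap: 0.248
gripper_force: 39.3
```

Run:
```python
from h import *
F=[];P=[]
for i in range(6):
    s=bgr("side"); st=env.read_state(); F.append(st["ft_force"]);P.append(st["ee_pos"])
print(np.mean(F,0),np.std(F,0),np.mean(P,0),st["clock"]); cv2.imwrite("pics/s8.png",s)
p=np.mean(P,0); tx=np.array([-.998,.067,0]); ty=np.array([.067,.998,0])
# brass pixels near the predicted tip
u,v=proj("side",(.548,.0222,.076)).astype(int); c=s[v-10:v+8,u-12:u+12].astype(int)
print(u-12,v-10); m=(c[...,2]-c[...,0]); print(m)
```

```text
[-0.8648381  -0.02613014  1.21768885] [0.40987001 0.67443591 0.34438471] [0.51743318 0.0242154  0.15710303] 27.175
261 209
[[-41 -41 -41 -33 -14  -1   2   3   3   3   2   0  -9 -22 -11   8  15  15
   15  16  15  14  14  14]
 [-42 -41 -42 -37 -23  -5   1   3   3   2   3   2  -3 -15  -9   8  14  14
   14  14  14  13  13  14]
 [-42 -42 -42 -40 -31 -12   0   2   2   3   2   2   1  -5  -4   8  12  12
   13  11  12  11  10  13]
 [-40 -39 -38 -38 -31 -17  -1   3   3   2   2   3   2   1   1   8  11   9
    9   9   9  10  10  10]
 [-35 -28 -26 -25 -19 -10  -1   2   3   2   2   3   2   3   4   7   9   8
    8   9  10   9  10  10]
 [-21 -12  -9  -9  -5  -4   1   3   2   2   3   3   2   3   5   8   9   9
    9  10   9  10  10   9]
 [ -8  -2  -1   0   0   1   2   3   2   3   2   3   3   4   8  10   9   9
   10   9   9   9   9   9]
 [ -7   1   2   2   2   1   3   2   3   3   3   2   5  10  17  21  15  10
    9   9  10   9   9   9]
 [ -7   2   1   1   2   3   3   3   5   7   8  10  17  27  30  35  28  15
    9  10   9  10   9  10]
 [-14  -5  -2  -1   1   4   5   7  13  21  22  26  36  37  30  41  41  18
   10   9   9   9  10   9]
 [-29 -19 -14  -5   4   6   8  11  24  36  27  30  41  38  28  38  37  16
   10   9   9   9   9   8]
 [-31 -18  -8  -1   6   9   9  14  34  42  26  25  35  42  34  34  24  13
    9   9   8  10   9   9]
 [-12  -3   4   7  10  12  10  14  31  43  33  30  34  39  30  22  14  10
    9   9   8   8   8   9]
 [  3   7  10  12  13   9  13  12  19  29  29  27  26  24  16  12  10   8
    8   8   8   8   8   8]
 [ 10  13  13   9   8   8  10  10  11  14  13  14  13  11   9   8   9   9
    8   8   8   8   8   9]
 [ 12   9   9   8   8   8  11  12  10  10  10   9  10  10   9   9   8   8
    8   9   8   8   8   9]
 [  9   8   7   7   7   9   9  13  11  11  10   9   8   9   9   8   7   8
    8   8   7   8   8   8]
 [ 12   9   8   7   7   8   8   9  13  11   9   8   9   8   9   8   8   8
    8   8   8   8   8   8]]
```

Contact: about 2.4 N over the probe's weight, and the brass is seen at side pixel (273.5,220) in the ring's middle. I'll press about 2.2 mm further.

Emit:
arm_command(increments=[-0.0014,0,0.0038,0,1,-0.0014,0,0.0038,0,1,-0.0004,0,0.001,0,1,0,0,0,0,1,0,0,0,0,1])

```text
clock: 27.8
ee_pos: [0.5182, 0.0242, 0.155]
orientation: [[-0.998, 0.067, 0.0], [0.067, 0.998, -0.0], [-0.0, -0.0, -1.0]]
ft_force: [-1.9, -0.5, 2.3]
finger_gap: 0.247
gripper_force: 39.4
```

Run:
```python
from h import *
F=[];P=[]
for i in range(8):
    s=bgr("side"); st=env.read_state(); F.append(st["ft_force"]);P.append(st["ee_pos"])
print(np.mean(F,0),np.std(F,0),np.mean(P,0),np.ptp(P,0),st["clock"],st["gripper_force"])
c=s[215:225,266:280].astype(int); print(c[...,2]-c[...,0])
# lean of the barrel: grey barrel against blue housing, row centroids
```

```text
[-1.5957447  -0.08963213  2.59367887] [0.43807429 0.50534048 0.3762058 ] [0.51821933 0.02416299 0.15493099] [2.57784127e-05 3.21915505e-05 6.08627334e-05] 28.2 39.408767223358154
[[ 1  2  2  3  3  2  3  3  3  5  9 10 10  9]
 [ 3  2  2  2  3  2  3  2  3  7 16 14 11  9]
 [ 3  3  4  3  2  3  3  5  7 13 30 27 15  9]
 [ 4  4  6  8  7  5  9 16 19 19 37 39 18  9]
 [ 7  7 11 18 19 12 19 31 33 24 38 37 17 11]
 [ 8  9 14 30 34 21 23 34 41 33 35 24 13 10]
 [10 10 13 31 43 32 29 34 39 30 22 13 10  9]
 [13 12 12 18 29 29 26 26 24 17 12 10  8  8]
 [ 8 10 11 11 13 13 14 13 13  9  8  8  8  8]
 [ 8 12 11 11 10  9  9 10  9  9  8  8  8  8]]
```

The force rise matches 0.7 N/mm, giving about 4 N and roughly 3.7 mm of tip travel. The tip is centred in the ring and still, so I'm handing in.

```bash
python3 -c "
from rig import env
print(env.sign_off())"
```

```text
the job is handed in; nothing more can be done
None
```

I handed the job in at about 28 s with the block clamped at the crank stop (about 17 N by pad compression) and the probe still held, about square in the red ring at about 4 N with the tip about 3.7 mm in; these are my own estimates, and no verdict came back.

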